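# Load the solvent tray of the chromatograph

### The job

Load the solvent tray: stand each of the four capped amber bottles upright in the well of its own shape and size, the square bottle in the square well and the three round ones in the round wells, the largest in the largest, the middle one in the middle one and the smallest in the smallest. Set every bottle down gently on the floor of its well, do not drop it. Leave the open beaker and the conical flask undisturbed where they stand.

Things in the scene. Friction and masses are not known exactly. Their poses are not given: they have to be found in the camera images.
- bottle_large: Largest round amber glass bottle: 60 mm diameter, 125 mm tall overall; cap 38 mm diameter. Closed with a round white cap, which is the top 24 mm; below it 6 mm of neck (6 mm thinner than the cap), then the shoulder slopes out over about 18 mm. Loose, about 220 g, stands upright on the bench. Origin at the centre of its underside, z up.
- bottle_medium: Middle-sized round amber glass bottle: 46 mm diameter, 100 mm tall overall; cap 32 mm diameter. Closed with a round white cap, which is the top 24 mm; below it 6 mm of neck (6 mm thinner than the cap), then the shoulder slopes out over about 18 mm. Loose, about 130 g, stands upright on the bench. Origin at the centre of its underside, z up.
- bottle_small: Smallest round amber glass bottle: 32 mm diameter, 78 mm tall overall; cap 26 mm diameter. Closed with a round white cap, which is the top 24 mm; below it 6 mm of neck (6 mm thinner than the cap), then the shoulder slopes out over about 18 mm. Loose, about 60 g, stands upright on the bench. Origin at the centre of its underside, z up.
- bottle_square: Square amber glass bottle: body 46 x 46 mm with rounded edges, 92 mm tall overall; cap 32 mm diameter. Closed with a round white cap, which is the top 24 mm; below it 6 mm of neck (6 mm thinner than the cap), then the shoulder slopes out over about 14 mm. Loose, about 130 g, stands upright on the bench. Origin at the centre of its underside, z up, x and y along the sides of the square.
- well_large: Largest round black bottle well (open cup) fixed on the grey solvent tray: round, inside 78 mm diameter, walls 4 mm thick, 20 mm high outside, floor 4 mm thick. Origin at the centre of its underside (6 mm above the bench), z up.
- well_medium: Middle-sized round black bottle well (open cup) fixed on the grey solvent tray: round, inside 64 mm diameter, walls 4 mm thick, 20 mm high outside, floor 4 mm thick. Origin at the centre of its underside (6 mm above the bench), z up.
- well_small: Smallest round black bottle well (open cup) fixed on the grey solvent tray: round, inside 50 mm diameter, walls 4 mm thick, 20 mm high outside, floor 4 mm thick. Origin at the centre of its underside (6 mm above the bench), z up.
- well_square: Square black bottle well (open cup) fixed on the grey solvent tray: square, inside 68 x 68 mm across, walls 4 mm thick, 20 mm high outside, floor 4 mm thick. Origin at the centre of its underside (6 mm above the bench), z up, x and y along its sides.
- beaker: Open clear glass beaker, a bystander: 54 mm rim diameter, 75 mm tall, empty, loose. Origin at the centre of its underside.
- flask: Open clear glass conical flask, a bystander: 68 mm diameter at the foot, 34 mm at the mouth, 90 mm tall, loose. Origin at the centre of its underside.
Not all that is in view belongs to the job. What is shaped like the bottle_small but purple is not meant.

How it is judged (in metres and radians):
At the end, for the whole second after the job is handed in: Each of the four bottles stands upright (within 0.1 rad) and still on the floor of its own well (underside within 5 mm of the well's floor), its axis within 14 mm (round) or 18 mm (square) of the well's, that is, anywhere inside the walls (horizontal distance between bottle_large and well_large below 0.014 m and z of bottle_large in the frame of well_large below 0.009 m and angle between each of bottle_large, bottle_medium, bottle_small, bottle_square's own z axis and vertical below 0.1 rad and linear speed of each of bottle_large, bottle_medium, bottle_small, bottle_square below 0.02 m/s and horizontal distance between bottle_medium and well_medium below 0.014 m and z of bottle_medium in the frame of well_medium below 0.009 m and horizontal distance between bottle_small and well_small below 0.014 m and z of bottle_small in the frame of well_small below 0.009 m and horizontal distance between bottle_square and well_square below 0.018 m and z of bottle_square in the frame of well_square below 0.009 m); the robot touches nothing.
It fails at once if a bottle is dropped or slammed into its well (faster than 0.6 m/s within 40 mm of its floor) ((horizontal distance between bottle_large and well_large below 0.04 m and z of bottle_large in the frame of well_large below 0.044 m and linear speed of bottle_large above 0.6 m/s) or (horizontal distance between bottle_medium and well_medium below 0.04 m and z of bottle_medium in the frame of well_medium below 0.044 m and linear speed of bottle_medium above 0.6 m/s) or (horizontal distance between bottle_small and well_small below 0.04 m and z of bottle_small in the frame of well_small below 0.044 m and linear speed of bottle_small above 0.6 m/s) or (horizontal distance between bottle_square and well_square below 0.04 m and z of bottle_square in the frame of well_square below 0.044 m and linear speed of bottle_square above 0.6 m/s)).
It fails at once if the beaker is pushed more than 25 mm from its place or knocked over (distance of beaker from where it was at the start of the episode above 0.025 m or angle between beaker's own z axis and vertical above 0.4 rad).
It fails at once if the flask is pushed more than 25 mm from its place or knocked over (distance of flask from where it was at the start of the episode above 0.025 m or angle between flask's own z axis and vertical above 0.4 rad).
It also fails if it takes over 117 s, if anything falls off the work surface, if the arm or the gripper's body presses on something with over 40 N, if the wrist force passes 120 N, or if a joint passes its speed limit or range.

### The arm

A 6-joint arm with a two-finger parallel gripper is mounted at the origin on the work surface. World frame = base frame: x ahead of the robot, y to its left, z up, the work surface at z = 0. Lengths are in mm, angles in degrees, forces in N, time in s.
With the tool pointing down it reaches from about 325 to 900 mm from the base axis. Payload 6.1 kg.
Tool frame: the origin (TCP) lies midway between the tips of the shut fingers; the grasp point (between the pads) lies 19 mm behind it (grip_depth is the distance from the TCP to the grasp point, in mm); z points along the fingers, y is the line along which they close (so a half turn about z gives the same grasp; the last joint's range is limited). The gripper opens to 85 mm and grips with 20 to 120 N. Pads are 22 mm wide; open, the fingers measure 114 mm over their backs; the gripper's body (76 mm by 85 mm) begins 54 mm behind the grasp point. The pads swing forward as they close: fully open they stand 13 mm farther back than shut.
Start: joints at [-84.345, 12.628, 87.462, -0, 79.91, -7.225], TCP at [139.313, -609.268, 231.3] pointing down, gripper open.
Joint ranges: [-170.65, 170.65], [-52.31, 119.04], [5.05, 147.46], [-71.25, 251.25], [11.57, 151.72], [-153.62, 153.62]. Speed limits (degrees/s): [147.25, 147.25, 172.46, 180, 180, 180].

### API

Orientations are given as [roll, pitch, yaw] about the fixed x, y, z axes, in that order (R = Rz(yaw) Ry(pitch) Rx(roll)).
In Python, from station import sense, camera, camera_params, finish_job, grip_depth gives the robot as it stands. The module is installed in compiled form; this text tells all that it offers.
- The arm moves only by the tool nudge_tcp, called after ">>>" as name(argument=value, ...), one argument or row to a line, values as JSON. Schema: {"type":"object","properties":{"plan":{"type":"array","items":{"type":"object","properties":{"sx":{"type":"number"},"sy":{"type":"number"},"sz":{"type":"number"},"spin":{"type":"number"},"aperture":{"type":"number"}},"additionalProperties":false,"required":["aperture"]},"minItems":1,"maxItems":12},"grip_n":{"type":"number"},"only":{"type":"string"},"quiet":{"type":"boolean"},"lines":{"type":"string"}},"required":["plan"],"additionalProperties":false}. plan is a list of rows, 1 to 12 of them, each an object with the fields sx, sy, sz (the shift in shares of the most that a row can go, 1 being 62.5 mm), spin (a turn about the tool's z in a scale on which 1.0 is 90 degrees), aperture (the opening from 0.0 (shut) to 1.0 (fully open)); a field left out counts as zero (the opening has to be given); each row shifts and turns the commanded pose from where the row before left it, along the tool's axes as they then stand; what a row does not reach is not made up. A row lasts 1/8 s, in which the tool goes at most 62.5 mm and 10.7 degrees, less where a joint would pass 70% of its speed; a pose out of reach is approached as far as the arm can. The fingers move at their own pace and stop on an object; grip_n is the grip in N (left out, the last holds). Time passes only in rows, so rows that do not move let the fingers close. The tool returns the time, the measured TCP pose, the force, the opening and the grip force at its end. only (a regular expression) keeps the lines of the reply that match it, lines (a string "A,B") keeps lines A to B, and quiet returns only ok. Input that does not fit is refused with a message, and nothing moves.
- sense(): the state, without advancing time (a new reading comes with each control period).
- camera(name): name is "scene" or "top"; returns the picture (420x560x3 uint8, red, green, blue); there is no depth.
- camera_params(name): a dict with "camera_matrix" (3x3 intrinsics, pixels), "k1" (the pictures are not rectified: a ray, as slopes to the right and down, at radius r is drawn at 1 + k1 r^2 times it, then the intrinsics apply), "T" (4x4, takes a point from camera to world coordinates). Camera axes: x right, y up, looking along -z (the intrinsics and any distortion apply to the point x, -y, -z); pixel columns grow to the right and rows downward; lengths in mm; the calibration is good to about 2 mm. A picture is of the moment at which its call begins. camera_params takes no time and is no camera call.
- finish_job(): hands the job in; it is judged then, once.
The state is a dict: "clock": time; "joint_pos": joint angles; "dq": joint speeds; "tau": joint torques, N m; "position": TCP position; "eef_rot": TCP orientation; "ft_force": force on the tool from outside, world axes, zero at the start; "ft_torque": the same for the moment, N m; "grip_width": opening from 0.0 (shut) to 1.0 (fully open); "grip_force": force on a finger pad.
Only numpy, scipy, OpenCV 4.12 (cv2) and the standard library are available. Lean on these libraries where they do the work, as an engineer would, in place of code of your own. Each camera call takes 0.05 s, during which the arm holds its last target. There are 200 camera calls.

## Working session

There is one attempt and no reset: what is moved stays moved. The work goes in short steps, Python scripts to look and compute and a tool call to move; the robot and the scene stay as the last step left them, time stands still between calls to the robot, and variables do not carry over. Pictures are saved under pics/ and viewed, at most 14 in all, crops included, and the job is handed in when it is done.

```bash
mkdir -p pics; python3 - <<'E'
from station import *
import cv2
for n in("scene","top"):
    cv2.imwrite(f"pics/{n}0.png",camera(n)[:,:,::-1]); p=camera_params(n); print(n,p)
s=sense();print(s["clock"],s["position"],s["eef_rot"],grip_depth)
E
```

```text
scene {'camera_matrix': array([[394.97530358,   0.        , 285.43018791],
       [  0.        , 394.97530358, 205.24473245],
       [  0.        ,   0.        ,   1.        ]]), 'k1': -0.06364770118219601, 'T': array([[-6.68602102e-01, -5.90283199e-01,  4.52257642e-01,
         9.41951985e+02],
       [ 7.43560156e-01, -5.22952569e-01,  4.16700018e-01,
         3.67121395e+02],
       [-9.46172447e-03,  6.14887271e-01,  7.88558254e-01,
         7.65205494e+02],
       [ 0.00000000e+00,  0.00000000e+00,  0.00000000e+00,
         1.00000000e+00]])}
top {'camera_matrix': array([[394.7072775 ,   0.        , 276.3895184 ],
       [  0.        , 394.7072775 , 205.54085641],
       [  0.        ,   0.        ,   1.        ]]), 'k1': 0.008549347730736841, 'T': array([[ 2.79240604e-02,  9.94469434e-01, -1.01246190e-01,
         4.19103686e+02],
       [-9.99149079e-01,  3.08432705e-02,  2.73826656e-02,
        -2.28426683e+01],
       [ 3.03539876e-02,  1.00395402e-01,  9.94484489e-01,
         8.14512920e+02],
       [ 0.00000000e+00,  0.00000000e+00,  0.00000000e+00,
         1.00000000e+00]])}
0.1 [ 139.24442184 -608.72998074  230.3043865 ] [-1.79899231e+02 -1.08535577e-02  1.28807059e+01] 18.700000000000003
```

View pics/scene0.png

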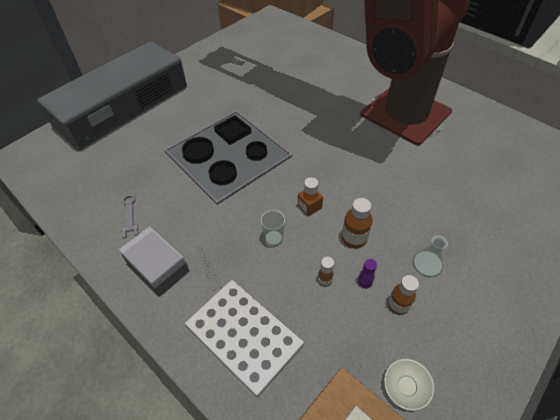

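View pics/top0.png

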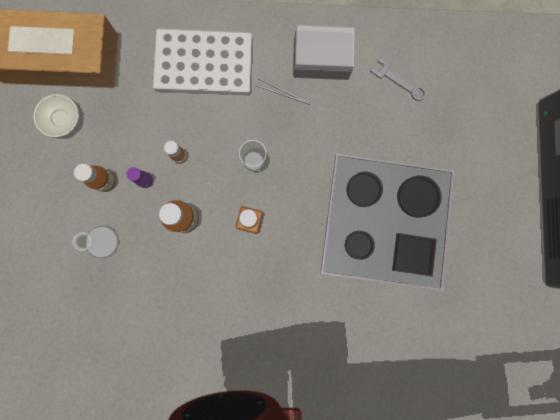

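Scene view caps: square (311,185), large (361,207), small (327,264), medium (410,284); beaker (272,228), flask (430,255).
Top view caps: medium (84,173), small (172,148), large (172,214), square (248,218). Top view wells: large (418,196), medium (364,189), small (359,245), square (414,255).

Could be mistaken for bottle_small: the purple look-alike, top (137,177), and bottle_medium at (84,173). The amber one at top (172,148) fits the description. Next I measure all of them and check a crop.

```bash
cat > h.py <<'E'
from station import *
import numpy as np, cv2
def ray(n,uv):
    p=camera_params(n);K=p["camera_matrix"]
    d=cv2.undistortPoints(np.array([[uv]],float),K,np.array([p["k1"],0,0,0,0]))[0,0]
    # k1 model is the forward distortion, as in OpenCV
    T=p["T"];v=T[:3,:3]@[d[0],-d[1],-1];return T[:3,3],v/np.linalg.norm(v)
def plane(n,uv,z):
    o,v=ray(n,uv);return o+v*(z-o[2])/v[2]
def tri(a,b):
    (o1,v1),(o2,v2)=ray("scene",a),ray("top",b)
    t=np.linalg.lstsq(np.c_[v1,-v2],o2-o1,rcond=None)[0]
    p,q=o1+v1*t[0],o2+v2*t[1];return (p+q)/2,np.linalg.norm(p-q)
def blob(m,seed,r=30):
    n,l,st,c=cv2.connectedComponentsWithStats(m.astype(np.uint8),connectivity=4)
    ok=[i for i in range(1,n) if st[i,4]>25]
    i=min(ok,key=lambda i:np.hypot(*(c[i]-seed)));k=(l==i).astype(np.uint8)
    cn=max(cv2.findContours(k,0,1)[0],key=cv2.contourArea)
    return c[i],st[i],cv2.convexHull(cn)
def white(im):
    h=cv2.cvtColor(im,cv2.COLOR_RGB2HSV);return (h[...,1]<45)&(h[...,2]>165)
def dark(im): return im.max(2)<55
def amber(im):
    h=cv2.cvtColor(im,cv2.COLOR_RGB2HSV);return (h[...,0]<20)&(h[...,1]>110)&(h[...,2]>50)
def hc(h):
    m=cv2.moments(h);return np.array([m["m10"],m["m01"]])/m["m00"]
E
python3 - <<'E'
from h import *
S,T=camera("scene"),camera("top")
caps=dict(large=((361,207),(172,214)),medium=((410,284),(84,173)),small=((327,264),(172,148)),square=((311,185),(248,218)))
wells=dict(large=((198,150),(418,196)),medium=((223,173),(364,189)),small=((257,151),(359,245)),square=((233,129),(414,255)))
for nm,d,f in(("cap",caps,white),("well",wells,dark)):
    for k,(a,b) in d.items():
        c1,s1,h1=blob(f(S),a);c2,s2,h2=blob(f(T),b);p,e=tri(hc(h1),hc(h2))
        print(nm,k,hc(h1).round(1),s1[2:],hc(h2).round(1),s2[2:],p.round(1),"gap",e.round(1))
        if k=="square":print("rect",cv2.minAreaRect(h2),[plane("top",q,26).round(0)[:2] for q in cv2.boxPoints(cv2.minAreaRect(h2))])
c,s,h=blob(amber(T),(248,218));print("sq body",cv2.minAreaRect(h))
for k,b in dict(beaker=(253,158),flask=(102,241)).items(): print(k,plane("top",b,0).round(0))
cv2.imwrite("pics/crop.png",np.hstack([cv2.resize(S[160:310,250:450],None,fx=2,fy=2),cv2.resize(T[130:280,60:260],None,fx=2,fy=2)])[:,:,::-1])
E
```

```text
cap large [361.5 204.5] [ 18  14 194] [169.3 213.2] [ 22  21 366] [469.8 144.4 124.8] gap 1.2
cap medium [409.9 282.2] [ 17  15 195] [ 82.3 171.8] [ 18  17 246] [542.  310.2  99.6] gap 1.1
cap small [327.4 261.9] [ 12  11 106] [170.3 146.9] [ 14  13 145] [598.8 160.9  77.4] gap 1.4
cap square [310.9 182.4] [ 13  10 107] [247.9 217.8] [ 17  17 226] [468.3   9.4  90.7] gap 1.2
rect ((248.0, 218.0), (16.0, 16.0), 90.0) [array([488.,  28.]), array([489.,  -4.]), array([457.,  -5.]), array([456.,  27.])]
well large [197.4 149.9] [ 32  27 680] [418.4 196.5] [ 42  40 333] [ 528.4 -337.3   14.5] gap 0.2
well medium [222.4 172.2] [ 28  25 555] [371.  186.5] [23 31 98] [ 541.5 -232.7   13.6] gap 15.1
well small [256.  150.3] [ 21  19 338] [364.4 245.4] [16 26 71] [ 422.2 -223.5    9.5] gap 8.5
well square [232.3 129.6] [ 37  29 647] [419.9 253.4] [ 33  39 236] [ 408.3 -335.5   11. ] gap 12.2
rect ((416.4755859375, 254.71951293945312), (32.908599853515625, 35.77981948852539), 6.34019136428833) [array([ 377., -291.]), array([ 447., -299.]), array([ 442., -365.]), array([ 371., -356.])]
sq body ((248.85296630859375, 219.58824157714844), (22.79834747314453, 22.55581283569336), 14.03624439239502)
beaker [601.   7.   0.]
flask [419. 306.   0.]
```

View pics/crop.png

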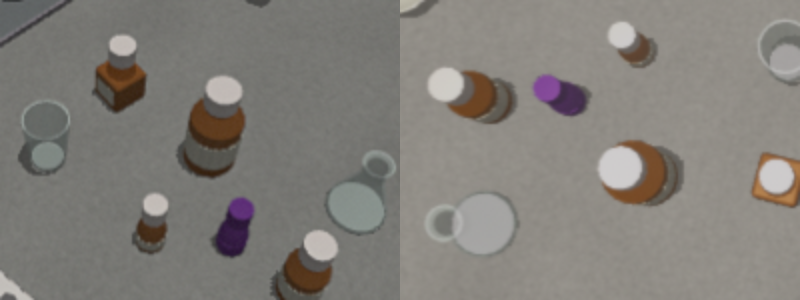

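The crop confirms the choice: the small amber bottle is at left-panel (153,222) and right-panel (630,45), and the purple decoy at (238,225) and (560,95) is left out. Measured cap-top heights of 124.8, 99.6, 77.4 and 90.7 match the text. The top-view mask cut into three of the wells, so I widen it.

```bash
python3 - <<'E'
from h import *
S,T=camera("scene"),camera("top")
wells=dict(large=((198,150),(418,196)),medium=((223,173),(364,189)),small=((257,151),(359,245)),square=((233,129),(414,255)))
print(T[196,418],T[189,364],T[220,385],S[150,198],S[165,180])
for t in (48,60,75):
  for k,(a,b) in wells.items():
    f=lambda im:cv2.morphologyEx((im.max(2)<t).astype(np.uint8),cv2.MORPH_CLOSE,np.ones((5,5)))
    c1,s1,h1=blob(f(S),a);c2,s2,h2=blob(f(T),b);p,e=tri(hc(h1),hc(h2))
    print(t,k,hc(h1).round(1),s1[2:],hc(h2).round(1),s2[2:],p.round(1),"gap",e.round(1),cv2.minAreaRect(h2)[2])
s=sense();print(s["joint_pos"],s["position"])
E
```

```text
[56 55 56] [65 64 64] [129 130 130] [27 25 27] [107 101 107]
48 large [197.5 149.7] [ 32  26 662] [404.3 204.2] [17 26 53] [ 521.7 -320.3   16.1] gap 31.2 59.036251068115234
48 medium [222.4 172.2] [ 28  25 550] [404.3 204.2] [17 26 53] [ 506.1 -312.2  -62.7] gap 51.3 59.036251068115234
48 small [256.  150.3] [ 21  19 330] [395.7 251.7] [ 6 36 73] [ 399.2 -281.7  -34.9] gap 55.0 7.125016689300537
48 square [232.2 129.6] [ 37  29 637] [430.6 256.7] [  6  34 107] [ 398.5 -358.3   -5.8] gap 25.5 6.34019136428833
60 large [197.5 150. ] [ 32  27 691] [418.5 196.4] [  42   41 1357] [ 528.5 -337.4   14.4] gap 0.6 0.0
60 medium [222.3 172.2] [ 28  25 562] [364.  189.1] [ 35  33 195] [ 539.8 -223.8   15.7] gap 0.4 45.0
60 small [256.  150.6] [ 21  20 350] [358.7 244.6] [ 28  26 171] [ 426.  -213.6   16.3] gap 0.2 90.0
60 square [232.3 129.5] [ 38  30 661] [413.8 254.1] [  43   41 1405] [ 409.5 -325.6   15.9] gap 1.7 8.61564826965332
75 large [208.3 159.4] [  58   54 1370] [418.7 196.3] [  44   42 1434] [ 522.3 -333.3  -15.5] gap 36.6 90.0
75 medium [208.3 159.4] [  58   54 1370] [364.2 188.9] [ 36  35 972] [ 547.3 -229.3   59.1] gap 39.8 45.0
75 small [256.1 150.6] [ 22  20 364] [359.1 244.7] [ 29  28 652] [ 425.5 -214.2   15.9] gap 1.4 90.0
75 square [232.9 128.4] [ 47  32 785] [413.8 254.3] [  44   43 1507] [ 409.1 -323.2   21.3] gap 2.4 7.125016689300537
[-8.43446770e+01  1.26464220e+01  8.74827952e+01 -1.30474281e-04
  7.99084423e+01 -7.22500756e+00] [ 139.29823538 -609.07912052  230.90795037]
```

Units first: shifts go in shares of 62.5 mm and turns go in shares of 90 degrees. So -60 mm is -0.96, -40 mm is -0.64.

>>> nudge_tcp(
  plan=[
    {"sz":-0.96, "aperture":1},
    {"sz":-0.64, "aperture":1},
    {"aperture":1},
  ],
)

```text
clock: 0.68
position: [139.5, -611.2, 336.5]
eef_rot: [179.5, 0.1, 12.9]
ft_force: [-0.1, 0.2, -0.2]
grip_width: 0.999
grip_force: 0.0
```

Wells, with rim mid-height near 16 as expected: large (528.5,-337.4), medium (539.8,-223.8), small (426,-213.6), square (409.5,-325.6). First I go to the small bottle.

In the tool's units: -41 mm is -0.656, 39 mm is 0.624.

```bash
cat >> h.py <<'E'
def go(x,y,z=None):
    s=sense();r=np.radians(s["eef_rot"]);from_=s["position"]
    from scipy.spatial.transform import Rotation as R
    d=np.array([x,y,z if z else from_[2]])-from_
    print("tool delta",(R.from_euler("xyz",r).inv().apply(d)).round(1),"pos",from_.round(1),"rot",s["eef_rot"].round(1),"t",s["clock"],"w",s["grip_width"],"gf",s["grip_force"])
E
```

>>> nudge_tcp(
  plan=[
    {"sx":0.624, "sy":-0.656, "aperture":0.7},
    {"sx":0.624, "sy":-0.656, "aperture":0.7},
    {"sx":0.624, "sy":-0.656, "aperture":0.7},
    {"sx":0.624, "sy":-0.656, "aperture":0.7},
    {"sx":0.624, "sy":-0.656, "aperture":0.7},
    {"sx":0.624, "sy":-0.656, "aperture":0.7},
    {"sx":0.624, "sy":-0.656, "aperture":0.7},
    {"sx":0.624, "sy":-0.656, "aperture":0.7},
  ],
)

```text
clock: 1.68
position: [370.6, -218.0, 330.1]
eef_rot: [-179.9, 0.0, 12.9]
ft_force: [0.3, -0.4, 0.6]
grip_width: 0.697
grip_force: 0.0
```

>>> nudge_tcp(
  plan=[
    {"sx":0.624, "sy":-0.656, "aperture":0.7},
    {"sx":0.624, "sy":-0.656, "aperture":0.7},
    {"sx":0.624, "sy":-0.656, "aperture":0.7},
    {"sx":0.624, "sy":-0.656, "aperture":0.7},
    {"sx":0.624, "sy":-0.656, "aperture":0.7},
    {"sx":0.624, "sy":-0.656, "aperture":0.7},
    {"sx":0.624, "sy":-0.656, "aperture":0.7},
    {"sx":0.624, "sy":-0.656, "aperture":0.7},
    {"aperture":0.7},
    {"aperture":0.7},
  ],
)

```text
clock: 2.92
position: [600.8, 169.2, 329.7]
eef_rot: [180.0, 0.2, 12.9]
ft_force: [-1.0, -0.7, -0.3]
grip_width: 0.704
grip_force: 0.0
```

```bash
python3 -c "
from h import *
go(598.8,160.9,46)"
```

```text
tool delta [ -3.    7.6 283.7] pos [600.8 169.2 329.7] rot [180.    0.2  12.9] t 2.925 w 0.7035201126441177 gf 0.0
```

In the tool's units: 50 mm is 0.8, 40 mm is 0.64.

>>> nudge_tcp(
  plan=[
    {"sx":-0.048, "sy":0.128, "sz":0.64, "aperture":0.7},
    {"sz":0.8, "aperture":0.7},
    {"sz":0.8, "aperture":0.7},
    {"sz":0.8, "aperture":0.7},
    {"sz":0.32, "aperture":0.7},
    {"aperture":0.7},
    {"aperture":0.7},
  ],
)

```text
clock: 3.8
position: [602.0, 160.7, 124.1]
eef_rot: [180.0, -0.2, 12.9]
ft_force: [0.5, 0.7, -0.1]
grip_width: 0.703
grip_force: 0.0
```

```bash
python3 -c "
from h import *
go(598.8,160.9,46)
cv2.imwrite('pics/a.png',np.hstack([camera('scene')[150:330,240:440],camera('top')[80:260,90:290]])[:,:,::-1].repeat(2,0).repeat(2,1))"
```

```text
tool delta [-3.4 -0.9 78.1] pos [602.  160.7 124.1] rot [180.   -0.2  12.9] t 3.8 w 0.7030305361841311 gf 0.0
```

View pics/a.png

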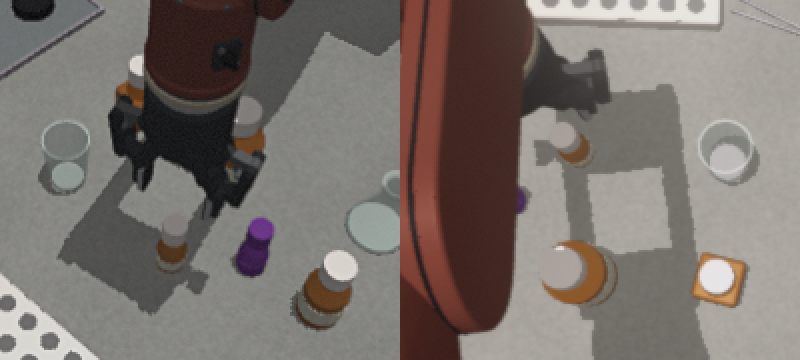

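The gripper sits above the small bottle at left-panel (172,230), clear of the purple one at (258,245) and the beaker. I descend and grip.

>>> nudge_tcp(
  plan=[
    {"sx":-0.032, "sz":0.416, "aperture":0.7},
    {"sz":0.416, "aperture":0.7},
    {"sz":0.32, "aperture":0.7},
    {"sz":0.096, "aperture":0.7},
    {"aperture":0.7},
    {"aperture":0},
    {"aperture":0},
    {"aperture":0},
    {"aperture":0},
    {"aperture":0},
  ],
  grip_n=30,
)

```text
clock: 5.15
position: [599.2, 160.6, 44.4]
eef_rot: [180.0, -0.1, 12.9]
ft_force: [-1.0, 0.4, 6.3]
grip_width: 0.295
grip_force: 29.4
```

>>> nudge_tcp(
  plan=[
    {"aperture":0},
    {"sz":-0.08, "aperture":0},
    {"sz":-0.32, "aperture":0},
    {"sz":-0.64, "aperture":0},
    {"sz":-0.64, "aperture":0},
    {"sz":-0.72, "aperture":0},
    {"sz":-0.72, "aperture":0},
    {"aperture":0},
  ],
)

```text
clock: 6.15
position: [601.0, 160.8, 245.1]
eef_rot: [179.9, -0.6, 12.9]
ft_force: [0.2, -0.2, -0.8]
grip_width: 0.297
grip_force: 29.6
```

```bash
python3 -c "
from h import *
go(426,-213.6,240)"
```

```text
tool delta [-254.1  326.     2.8] pos [601.  160.8 245.1] rot [179.9  -0.6  12.9] t 6.15 w 0.2967484345982631 gf 29.581036269664764
```

In the tool's units: 33 mm is 0.528, 29 mm is 0.464.

>>> nudge_tcp(
  plan=[
    {"sx":-0.4, "sy":0.528, "aperture":0},
    {"sx":-0.4, "sy":0.528, "aperture":0},
    {"sx":-0.4, "sy":0.528, "aperture":0},
    {"sx":-0.4, "sy":0.528, "aperture":0},
    {"sx":-0.4, "sy":0.528, "aperture":0},
    {"sx":-0.4, "sy":0.528, "aperture":0},
    {"sx":-0.4, "sy":0.528, "aperture":0},
    {"sx":-0.4, "sy":0.528, "aperture":0},
    {"sx":-0.4, "sy":0.528, "aperture":0},
    {"sx":-0.4, "sy":0.464, "aperture":0},
    {"aperture":0},
    {"aperture":0},
  ],
)

```text
clock: 7.65
position: [427.0, -212.6, 237.9]
eef_rot: [-179.9, 0.0, 12.8]
ft_force: [-0.2, 0.1, -1.6]
grip_width: 0.295
grip_force: 29.7
```

```bash
python3 -c "
from h import *
go(426,-213.6,100)
cv2.imwrite('pics/b.png',np.hstack([camera('scene')[90:270,140:340],camera('top')[130:310,290:490]])[:,:,::-1].repeat(2,0).repeat(2,1))"
```

```text
tool delta [ -1.2   0.9 137.9] pos [ 427.  -212.6  237.9] rot [-179.9    0.    12.8] t 7.65 w 0.29505264657085317 gf 29.740191400051117
```

View pics/b.png

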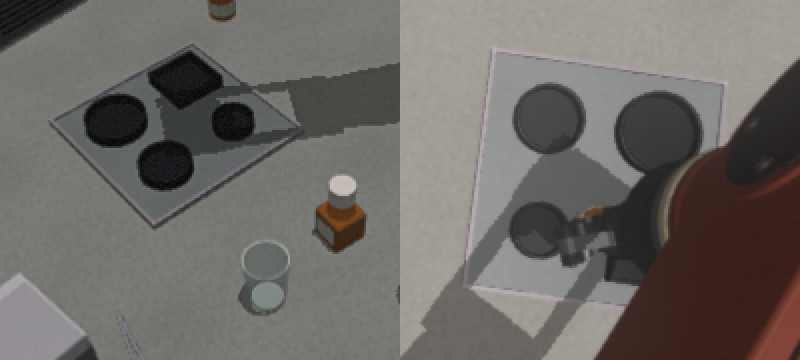

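The bottle hangs over the small well (right panel (540,230)). I lower it.

In the tool's units: 40 mm is 0.64, 25 mm is 0.4.

>>> nudge_tcp(
  plan=[
    {"sx":-0.016, "sy":0.016, "sz":0.64, "aperture":0},
    {"sz":0.64, "aperture":0},
    {"sz":0.64, "aperture":0},
    {"sz":0.4, "aperture":0},
    {"sz":0.32, "aperture":0},
    {"sz":0.08, "aperture":0},
    {"aperture":0},
    {"aperture":0},
  ],
)

```text
clock: 8.75
position: [427.4, -214.6, 69.4]
eef_rot: [179.9, -0.1, 12.9]
ft_force: [-0.3, 0.2, -1.5]
grip_width: 0.293
grip_force: 29.8
```

```bash
python3 -c "
from h import *
go(426,-213.6,56)
cv2.imwrite('pics/c.png',camera('scene')[60:240,140:340][:,:,::-1].repeat(2,0).repeat(2,1))"
```

```text
tool delta [-1.1 -1.3 13.4] pos [ 427.4 -214.6   69.4] rot [ 1.799e+02 -1.000e-01  1.290e+01] t 8.75 w 0.2931314518300109 gf 29.76870685815811
```

>>> nudge_tcp(
  plan=[
    {"sz":0.064, "aperture":0},
    {"sz":0.032, "aperture":0},
    {"sz":0.032, "aperture":0},
    {"aperture":0},
  ],
)

```text
clock: 9.3
position: [426.3, -214.2, 60.1]
eef_rot: [-180.0, 0.0, 12.9]
ft_force: [-0.5, 0.3, -0.7]
grip_width: 0.295
grip_force: 29.8
```

View pics/c.png

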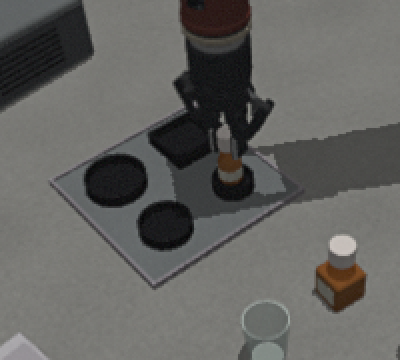

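The bottle is centred over the small well (230,178). I step down to contact.

In the tool's units: 2 mm is 0.032, 1 mm is 0.016.

>>> nudge_tcp(
  plan=[
    {"sz":0.032, "aperture":0},
    {"sz":0.016, "aperture":0},
    {"aperture":0},
    {"aperture":0},
  ],
)

```text
clock: 9.8
position: [426.5, -214.3, 57.3]
eef_rot: [180.0, -0.0, 12.9]
ft_force: [-0.2, -0.3, -0.5]
grip_width: 0.294
grip_force: 29.8
```

>>> nudge_tcp(
  plan=[
    {"sz":0.016, "aperture":0},
    {"sz":0.016, "aperture":0},
    {"aperture":0},
    {"aperture":0},
  ],
)

```text
clock: 10.3
position: [426.5, -214.3, 55.3]
eef_rot: [-180.0, -0.0, 12.9]
ft_force: [-0.5, 0.1, -1.1]
grip_width: 0.296
grip_force: 29.8
```

In the tool's units: 1 mm is 0.016.

>>> nudge_tcp(
  plan=[
    {"sz":0.016, "aperture":0},
    {"aperture":0},
    {"aperture":0},
  ],
)

```text
clock: 10.68
position: [426.6, -214.4, 54.4]
eef_rot: [180.0, -0.0, 12.9]
ft_force: [0.4, 0.2, -0.2]
grip_width: 0.294
grip_force: 29.9
```

>>> nudge_tcp(
  plan=[
    {"sz":0.016, "aperture":0},
    {"aperture":0},
    {"aperture":0},
  ],
)

```text
clock: 11.05
position: [427.0, -214.5, 54.3]
eef_rot: [180.0, -0.0, 12.9]
ft_force: [-1.1, 2.1, 8.7]
grip_width: 0.295
grip_force: 30.8
```

>>> nudge_tcp(
  plan=[
    {"sz":0.016, "aperture":0},
    {"aperture":0},
    {"aperture":0},
  ],
)

```text
clock: 11.42
position: [427.4, -214.5, 54.3]
eef_rot: [180.0, -0.1, 12.9]
ft_force: [-3.7, 4.1, 15.7]
grip_width: 0.293
grip_force: 31.7
```

Contact at 54.3, which agrees with the grasp height plus the 10 mm floor. I release.

In the tool's units: -50 mm is -0.8, -40 mm is -0.64.

>>> nudge_tcp(
  plan=[
    {"sz":-0.032, "aperture":0.3},
    {"aperture":0.35},
    {"aperture":0.45},
    {"aperture":0.6},
    {"aperture":0.6},
    {"sz":-0.16, "aperture":0.6},
    {"sz":-0.48, "aperture":0.6},
    {"sz":-0.8, "aperture":0.6},
    {"sz":-0.8, "aperture":0.6},
    {"sz":-0.64, "aperture":0.7},
    {"aperture":0.7},
  ],
)

```text
clock: 12.8
position: [428.6, -215.8, 239.4]
eef_rot: [179.6, -0.3, 12.9]
ft_force: [0.3, -0.3, 0.9]
grip_width: 0.699
grip_force: 0.0
```

```bash
python3 -c "
from h import *
go(542,310.2,67)"
```

```text
tool delta [ 226.9 -488.6  170.4] pos [ 428.6 -215.8  239.4] rot [179.6  -0.3  12.9] t 12.8 w 0.6989140256539075 gf 0.0
```

In the tool's units: -49 mm is -0.784, 22.5 mm is 0.36.

>>> nudge_tcp(
  plan=[
    {"sx":0.36, "sy":-0.784, "aperture":0.7},
    {"sx":0.36, "sy":-0.784, "aperture":0.7},
    {"sx":0.36, "sy":-0.784, "aperture":0.7},
    {"sx":0.36, "sy":-0.784, "aperture":0.7},
    {"sx":0.36, "sy":-0.784, "aperture":0.7},
    {"sx":0.36, "sy":-0.784, "aperture":0.7},
    {"sx":0.36, "sy":-0.784, "aperture":0.7},
    {"sx":0.36, "sy":-0.784, "aperture":0.7},
    {"sx":0.36, "sy":-0.784, "aperture":0.7},
    {"sx":0.36, "sy":-0.784, "aperture":0.7},
    {"aperture":0.7},
    {"aperture":0.7},
  ],
)

```text
clock: 14.3
position: [535.9, 313.2, 233.2]
eef_rot: [180.0, 0.1, 12.9]
ft_force: [0.8, -1.0, -0.2]
grip_width: 0.702
grip_force: 0.0
```

```bash
python3 -c "
from h import *
go(542,310.2,67)"
```

```text
tool delta [  5.6   4.1 166.2] pos [535.9 313.2 233.2] rot [1.80e+02 1.00e-01 1.29e+01] t 14.3 w 0.7018140333693287 gf 0.0
```

In the tool's units: 30 mm is 0.48, 10 mm is 0.16.

>>> nudge_tcp(
  plan=[
    {"sx":0.08, "sy":0.064, "sz":0.48, "aperture":0.7},
    {"sz":0.48, "aperture":0.7},
    {"sz":0.48, "aperture":0.7},
    {"sz":0.16, "aperture":0.7},
    {"aperture":0.7},
    {"aperture":0.7},
  ],
)

```text
clock: 15.05
position: [543.4, 310.8, 136.1]
eef_rot: [-180.0, -0.1, 12.9]
ft_force: [0.7, 0.5, 0.8]
grip_width: 0.703
grip_force: 0.0
```

```bash
python3 -c "
from h import *
go(542,310.2,67)"
```

```text
tool delta [-1.7  0.3 69.1] pos [543.4 310.8 136.1] rot [-1.80e+02 -1.00e-01  1.29e+01] t 15.05 w 0.7028616963527363 gf 0.0
```

In the tool's units: 24 mm is 0.384, 15 mm is 0.24.

>>> nudge_tcp(
  plan=[
    {"sx":-0.016, "sz":0.384, "aperture":0.7},
    {"sz":0.384, "aperture":0.7},
    {"sz":0.24, "aperture":0.7},
    {"sz":0.064, "aperture":0.7},
    {"aperture":0.7},
    {"aperture":0.2},
    {"aperture":0.2},
    {"aperture":0.2},
    {"aperture":0.2},
    {"aperture":0.2},
  ],
  grip_n=40,
)

```text
clock: 16.3
position: [542.2, 310.9, 68.5]
eef_rot: [-180.0, -0.1, 12.9]
ft_force: [-0.7, 1.0, 6.2]
grip_width: 0.36
grip_force: 39.6
```

```bash
python3 -c "
from h import *
go(542,310.2,67)"
```

```text
tool delta [-0.3  0.7  1.5] pos [542.2 310.9  68.5] rot [-1.80e+02 -1.00e-01  1.29e+01] t 16.3 w 0.3598006039290013 gf 39.61125075817108
```

>>> nudge_tcp(
  plan=[
    {"sz":-0.08, "aperture":0},
    {"sz":-0.32, "aperture":0},
    {"sz":-0.64, "aperture":0},
    {"sz":-0.72, "aperture":0},
    {"sz":-0.72, "aperture":0},
    {"sz":-0.72, "aperture":0},
    {"aperture":0},
  ],
)

```text
clock: 17.18
position: [543.7, 311.5, 274.0]
eef_rot: [-179.9, -0.6, 12.9]
ft_force: [0.9, 0.5, -1.9]
grip_width: 0.366
grip_force: 39.9
```

```bash
python3 -c "
from h import *
go(539.8,-223.8,76)"
```

```text
tool delta [-125.2  521.3  195.9] pos [543.7 311.5 274. ] rot [-179.9   -0.6   12.9] t 17.175 w 0.36581219917714886 gf 39.92147505283356
```

In the tool's units: 43.5 mm is 0.696, -10 mm is -0.16.

>>> nudge_tcp(
  plan=[
    {"sx":-0.16, "sy":0.696, "aperture":0},
    {"sx":-0.16, "sy":0.696, "aperture":0},
    {"sx":-0.16, "sy":0.696, "aperture":0},
    {"sx":-0.16, "sy":0.696, "aperture":0},
    {"sx":-0.16, "sy":0.696, "aperture":0},
    {"sx":-0.16, "sy":0.696, "aperture":0},
    {"sx":-0.16, "sy":0.696, "aperture":0},
    {"sx":-0.16, "sy":0.696, "aperture":0},
    {"sx":-0.16, "sy":0.696, "aperture":0},
    {"sx":-0.16, "sy":0.696, "aperture":0},
    {"sx":-0.16, "sy":0.696, "aperture":0},
    {"sx":-0.16, "sy":0.696, "aperture":0},
  ],
)

```text
clock: 18.68
position: [539.9, -226.2, 266.3]
eef_rot: [-179.9, 0.1, 12.9]
ft_force: [0.5, -0.4, -1.8]
grip_width: 0.363
grip_force: 40.1
```

>>> nudge_tcp(
  plan=[
    {"aperture":0},
    {"aperture":0},
  ],
)

```text
clock: 18.92
position: [540.2, -224.6, 266.4]
eef_rot: [-179.9, 0.1, 12.8]
ft_force: [-0.4, 0.6, -1.5]
grip_width: 0.364
grip_force: 40.3
```

```bash
python3 -c "
from h import *
go(539.8,-223.8,78)"
```

```text
tool delta [ -0.   -0.6 188.4] pos [ 540.2 -224.6  266.4] rot [-1.799e+02  1.000e-01  1.280e+01] t 18.925 w 0.36360092906657343 gf 40.30570149421692
```

In the tool's units: 45 mm is 0.72, 40 mm is 0.64.

>>> nudge_tcp(
  plan=[
    {"sy":-0.016, "sz":0.64, "aperture":0},
    {"sz":0.72, "aperture":0},
    {"sz":0.64, "aperture":0},
    {"sz":0.4, "aperture":0},
    {"sz":0.32, "aperture":0},
    {"sz":0.08, "aperture":0},
    {"aperture":0},
    {"aperture":0},
  ],
)

```text
clock: 19.92
position: [541.5, -224.6, 93.8]
eef_rot: [179.9, -0.1, 12.9]
ft_force: [0.3, -0.2, -1.1]
grip_width: 0.363
grip_force: 40.4
```

```bash
python3 -c "
from h import *
go(539.8,-223.8,78)
cv2.imwrite('pics/d.png',camera('scene')[60:240,140:340][:,:,::-1].repeat(2,0).repeat(2,1))"
```

```text
tool delta [-1.5 -1.2 15.8] pos [ 541.5 -224.6   93.8] rot [ 1.799e+02 -1.000e-01  1.290e+01] t 19.925 w 0.36328369395829196 gf 40.43460130691528
```

View pics/d.png

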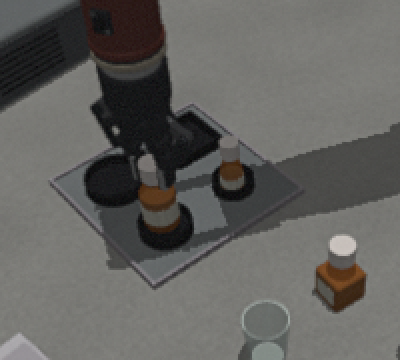

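The small bottle stands in its well (232,170), and the medium one is centred over its own (162,220). I lower it to contact, expected at TCP z of about 78.

In the tool's units: 6 mm is 0.096, 4 mm is 0.064.

>>> nudge_tcp(
  plan=[
    {"sz":0.096, "aperture":0},
    {"sz":0.064, "aperture":0},
    {"sz":0.032, "aperture":0},
    {"sz":0.016, "aperture":0},
    {"aperture":0},
    {"aperture":0},
  ],
)

```text
clock: 20.72
position: [540.7, -224.2, 79.4]
eef_rot: [180.0, -0.0, 12.9]
ft_force: [0.2, -0.2, -1.5]
grip_width: 0.364
grip_force: 40.4
```

>>> nudge_tcp(
  plan=[
    {"sz":0.016, "aperture":0},
    {"aperture":0},
    {"aperture":0},
  ],
)

```text
clock: 21.1
position: [540.7, -224.3, 78.5]
eef_rot: [180.0, -0.0, 12.9]
ft_force: [-0.1, 0.1, 0.2]
grip_width: 0.361
grip_force: 40.5
```

>>> nudge_tcp(
  plan=[
    {"sz":0.016, "aperture":0},
    {"aperture":0},
    {"aperture":0},
  ],
)

```text
clock: 21.48
position: [541.1, -224.2, 78.5]
eef_rot: [180.0, -0.1, 12.9]
ft_force: [-2.0, 1.1, 6.7]
grip_width: 0.359
grip_force: 41.1
```

>>> nudge_tcp(
  plan=[
    {"sz":0.016, "aperture":0},
    {"aperture":0},
    {"aperture":0},
  ],
)

```text
clock: 21.85
position: [541.4, -224.3, 78.5]
eef_rot: [180.0, -0.1, 12.9]
ft_force: [-4.0, 3.1, 11.7]
grip_width: 0.365
grip_force: 41.7
```

In the tool's units: -50 mm is -0.8, -30 mm is -0.48.

>>> nudge_tcp(
  plan=[
    {"sz":-0.032, "aperture":0.37},
    {"aperture":0.42},
    {"aperture":0.5},
    {"aperture":0.65},
    {"aperture":0.65},
    {"sz":-0.16, "aperture":0.65},
    {"sz":-0.48, "aperture":0.65},
    {"sz":-0.8, "aperture":0.65},
    {"sz":-0.8, "aperture":0.7},
    {"sz":-0.32, "aperture":0.7},
    {"aperture":0.7},
  ],
)

```text
clock: 23.22
position: [541.4, -224.6, 240.1]
eef_rot: [179.9, -0.1, 12.9]
ft_force: [0.4, -0.2, 0.2]
grip_width: 0.7
grip_force: 0.0
```

```bash
python3 -c "
from h import *
go(468.3,9.4,59)"
```

```text
tool delta [ -19.5 -244.8  180.5] pos [ 541.4 -224.6  240.1] rot [ 1.799e+02 -1.000e-01  1.290e+01] t 23.225 w 0.7000269798130772 gf 0.0
```

>>> nudge_tcp(
  plan=[
    {"sx":-0.064, "sy":-0.784, "aperture":0.7},
    {"sx":-0.064, "sy":-0.784, "aperture":0.7},
    {"sx":-0.064, "sy":-0.784, "aperture":0.7},
    {"sx":-0.064, "sy":-0.784, "aperture":0.7},
    {"sx":-0.064, "sy":-0.784, "aperture":0.7},
    {"aperture":0.7},
    {"sz":0.32, "aperture":0.7},
    {"sz":0.48, "aperture":0.7},
    {"sz":0.48, "aperture":0.7},
    {"sz":0.4, "aperture":0.7},
    {"aperture":0.7},
    {"aperture":0.7},
  ],
)

```text
clock: 24.72
position: [466.6, 9.7, 133.3]
eef_rot: [-180.0, 0.0, 12.8]
ft_force: [0.4, 0.6, -0.0]
grip_width: 0.701
grip_force: 0.0
```

```bash
python3 -c "
from h import *
go(468.3,9.4,59)"
```

```text
tool delta [ 1.7  0.7 74.3] pos [466.6   9.7 133.3] rot [-180.     0.    12.8] t 24.725 w 0.7009866236172629 gf 0.0
```

>>> nudge_tcp(
  plan=[
    {"sx":0.024, "sy":0.008, "sz":0.4, "aperture":0.7},
    {"sz":0.4, "aperture":0.7},
    {"sz":0.288, "aperture":0.7},
    {"sz":0.08, "aperture":0.7},
    {"aperture":0.7},
    {"aperture":0.2},
    {"aperture":0.2},
    {"aperture":0.2},
    {"aperture":0.2},
    {"aperture":0.2},
  ],
  grip_n=40,
)

```text
clock: 25.98
position: [469.0, 10.1, 61.4]
eef_rot: [180.0, -0.1, 12.9]
ft_force: [-0.0, 1.2, 6.3]
grip_width: 0.357
grip_force: 39.3
```

>>> nudge_tcp(
  plan=[
    {"sz":-0.08, "aperture":0},
    {"sz":-0.32, "aperture":0},
    {"sz":-0.64, "aperture":0},
    {"sz":-0.72, "aperture":0},
    {"sz":-0.72, "aperture":0},
    {"sz":-0.72, "aperture":0},
    {"aperture":0},
    {"aperture":0},
  ],
)

```text
clock: 26.98
position: [467.4, 10.1, 259.3]
eef_rot: [-180.0, 0.1, 12.9]
ft_force: [-0.4, -0.1, -2.8]
grip_width: 0.363
grip_force: 39.9
```

```bash
python3 -c "
from h import *
go(409.5,-325.6,70)"
```

```text
tool delta [-131.   314.5  189.3] pos [467.4  10.1 259.3] rot [-1.80e+02  1.00e-01  1.29e+01] t 26.975 w 0.3630430829641425 gf 39.928749203681946
```

In the tool's units: 41 mm is 0.656, -16.4 mm is -0.2624, -3 degrees / 90 = -0.0333.

>>> nudge_tcp(
  plan=[
    {"sx":-0.2624, "sy":0.624, "aperture":0},
    {"sx":-0.2624, "sy":0.624, "aperture":0},
    {"sx":-0.2624, "sy":0.624, "aperture":0},
    {"sx":-0.2624, "sy":0.624, "aperture":0},
    {"sx":-0.2624, "sy":0.624, "aperture":0},
    {"sx":-0.2624, "sy":0.624, "aperture":0},
    {"sx":-0.2624, "sy":0.624, "aperture":0},
    {"sx":-0.2624, "sy":0.656, "aperture":0},
    {"spin":-0.0333, "aperture":0},
    {"spin":-0.0333, "aperture":0},
    {"aperture":0},
    {"aperture":0},
  ],
)

```text
clock: 28.48
position: [409.7, -324.7, 258.9]
eef_rot: [-179.9, 0.1, 18.8]
ft_force: [-0.1, 1.1, -2.2]
grip_width: 0.361
grip_force: 40.3
```

```bash
python3 -c "
from h import *
go(409.5,-325.6,71)"
```

```text
tool delta [ -0.3   1.2 187.9] pos [ 409.7 -324.7  258.9] rot [-1.799e+02  1.000e-01  1.880e+01] t 28.475 w 0.36138098636783006 gf 40.26787519454956
```

In the tool's units: 45 mm is 0.72, 40 mm is 0.64.

>>> nudge_tcp(
  plan=[
    {"sy":0.016, "sz":0.64, "aperture":0},
    {"sz":0.72, "aperture":0},
    {"sz":0.64, "aperture":0},
    {"sz":0.4, "aperture":0},
    {"sz":0.288, "aperture":0},
    {"sz":0.08, "aperture":0},
    {"aperture":0},
    {"aperture":0},
  ],
)

```text
clock: 29.48
position: [411.2, -326.9, 88.6]
eef_rot: [179.9, -0.1, 18.9]
ft_force: [-1.3, -0.6, -2.2]
grip_width: 0.359
grip_force: 40.4
```

```bash
python3 -c "
from h import *
go(409.5,-325.6,71)
cv2.imwrite('pics/e.png',camera('scene')[60:240,140:340][:,:,::-1].repeat(2,0).repeat(2,1))"
```

```text
tool delta [-1.2 -1.9 17.6] pos [ 411.2 -326.9   88.6] rot [ 1.799e+02 -1.000e-01  1.890e+01] t 29.475 w 0.3593368493620151 gf 40.40563881397247
```

View pics/e.png

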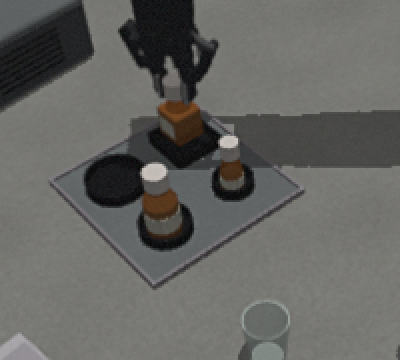

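The square bottle is over the square well (182,135) and aligned with it; small and medium stand in their wells. I lower it.

In the tool's units: 8 mm is 0.128, 4 mm is 0.064.

>>> nudge_tcp(
  plan=[
    {"sx":-0.016, "sy":-0.024, "sz":0.128, "aperture":0},
    {"sz":0.064, "aperture":0},
    {"sz":0.032, "aperture":0},
    {"sz":0.016, "aperture":0},
    {"aperture":0},
    {"aperture":0},
  ],
)

```text
clock: 30.28
position: [409.1, -325.2, 72.4]
eef_rot: [180.0, -0.0, 18.9]
ft_force: [0.4, 0.9, -0.8]
grip_width: 0.358
grip_force: 40.4
```

>>> nudge_tcp(
  plan=[
    {"sz":0.016, "aperture":0},
    {"aperture":0},
    {"aperture":0},
  ],
)

```text
clock: 30.65
position: [409.1, -325.3, 71.5]
eef_rot: [180.0, -0.0, 18.9]
ft_force: [-0.2, -0.4, -0.1]
grip_width: 0.36
grip_force: 40.5
```

>>> nudge_tcp(
  plan=[
    {"sz":0.016, "aperture":0},
    {"aperture":0},
    {"aperture":0},
  ],
)

```text
clock: 31.02
position: [409.3, -325.3, 71.5]
eef_rot: [180.0, -0.0, 18.9]
ft_force: [-2.3, 3.6, 7.5]
grip_width: 0.36
grip_force: 41.2
```

>>> nudge_tcp(
  plan=[
    {"sz":0.016, "aperture":0},
    {"aperture":0},
    {"aperture":0},
  ],
)

```text
clock: 31.4
position: [409.6, -325.3, 71.4]
eef_rot: [180.0, -0.0, 18.9]
ft_force: [-3.6, 5.2, 15.8]
grip_width: 0.362
grip_force: 41.9
```

In the tool's units: -50 mm is -0.8, -40 mm is -0.64, 6 degrees / 90 = 0.0667.

>>> nudge_tcp(
  plan=[
    {"sz":-0.032, "aperture":0.37},
    {"aperture":0.42},
    {"aperture":0.5},
    {"aperture":0.65},
    {"aperture":0.65},
    {"sz":-0.16, "aperture":0.65},
    {"sz":-0.48, "aperture":0.65},
    {"sz":-0.8, "aperture":0.65},
    {"sz":-0.8, "aperture":0.75},
    {"sz":-0.64, "aperture":0.75},
    {"spin":0.0667, "aperture":0.75},
    {"aperture":0.75},
  ],
)

```text
clock: 32.9
position: [409.2, -325.3, 252.5]
eef_rot: [179.9, -0.0, 12.9]
ft_force: [-0.7, 0.2, -1.4]
grip_width: 0.748
grip_force: 0.0
```

```bash
python3 -c "
from h import *
go(469.8,144.4,93)"
```

```text
tool delta [ 164.  -444.4  159. ] pos [ 409.2 -325.3  252.5] rot [179.9  -0.   12.9] t 32.9 w 0.7484940484585836 gf 0.0
```

In the tool's units: -44.5 mm is -0.712, 16.4 mm is 0.2624.

>>> nudge_tcp(
  plan=[
    {"sx":0.2624, "sy":-0.712, "aperture":0.75},
    {"sx":0.2624, "sy":-0.712, "aperture":0.75},
    {"sx":0.2624, "sy":-0.712, "aperture":0.75},
    {"sx":0.2624, "sy":-0.712, "aperture":0.75},
    {"sx":0.2624, "sy":-0.712, "aperture":0.75},
    {"sx":0.2624, "sy":-0.712, "aperture":0.75},
    {"sx":0.2624, "sy":-0.712, "aperture":0.75},
    {"sx":0.2624, "sy":-0.712, "aperture":0.75},
    {"sx":0.2624, "sy":-0.712, "aperture":0.75},
    {"sx":0.2624, "sy":-0.712, "aperture":0.75},
    {"aperture":0.75},
    {"aperture":0.75},
  ],
)

```text
clock: 34.4
position: [469.2, 144.9, 250.7]
eef_rot: [180.0, 0.1, 13.0]
ft_force: [-0.4, 0.7, -0.4]
grip_width: 0.749
grip_force: 0.0
```

>>> nudge_tcp(
  plan=[
    {"sz":0.48, "aperture":0.75},
    {"sz":0.48, "aperture":0.75},
    {"sz":0.4, "aperture":0.75},
    {"aperture":0.75},
    {"aperture":0.75},
  ],
)

```text
clock: 35.02
position: [470.3, 144.5, 167.4]
eef_rot: [180.0, -0.1, 12.8]
ft_force: [0.3, 0.7, 0.1]
grip_width: 0.752
grip_force: 0.0
```

```bash
python3 -c "
from h import *
go(469.8,144.4,93)"
```

```text
tool delta [-0.6 -0.1 74.4] pos [470.3 144.5 167.4] rot [ 1.80e+02 -1.00e-01  1.28e+01] t 35.025 w 0.7519233388698472 gf 0.0
```

In the tool's units: 25 mm is 0.4, 18 mm is 0.288.

>>> nudge_tcp(
  plan=[
    {"sz":0.4, "aperture":0.75},
    {"sz":0.4, "aperture":0.75},
    {"sz":0.288, "aperture":0.75},
    {"sz":0.08, "aperture":0.75},
    {"aperture":0.75},
    {"aperture":0.2},
    {"aperture":0.2},
    {"aperture":0.2},
    {"aperture":0.2},
    {"aperture":0.2},
  ],
  grip_n=50,
)

```text
clock: 36.28
position: [470.6, 145.5, 94.5]
eef_rot: [180.0, -0.1, 12.9]
ft_force: [-0.1, 1.6, 5.6]
grip_width: 0.43
grip_force: 50.1
```

>>> nudge_tcp(
  plan=[
    {"sz":-0.08, "aperture":0},
    {"sz":-0.32, "aperture":0},
    {"sz":-0.64, "aperture":0},
    {"sz":-0.72, "aperture":0},
    {"sz":-0.72, "aperture":0},
    {"sz":-0.48, "aperture":0},
    {"aperture":0},
    {"aperture":0},
  ],
)

```text
clock: 37.28
position: [468.7, 145.1, 276.3]
eef_rot: [-180.0, 0.2, 12.9]
ft_force: [-0.4, 1.1, -3.8]
grip_width: 0.43
grip_force: 50.7
```

```bash
python3 -c "
from h import *
go(528.5,-337.4,105)"
```

```text
tool delta [-48.8 483.7 171.3] pos [468.7 145.1 276.3] rot [-180.     0.2   12.9] t 37.275 w 0.42992748974371503 gf 50.65054893493652
```

>>> nudge_tcp(
  plan=[
    {"sx":-0.0784, "sy":0.7744, "aperture":0},
    {"sx":-0.0784, "sy":0.7744, "aperture":0},
    {"sx":-0.0784, "sy":0.7744, "aperture":0},
    {"sx":-0.0784, "sy":0.7744, "aperture":0},
    {"sx":-0.0784, "sy":0.7744, "aperture":0},
    {"sx":-0.0784, "sy":0.7744, "aperture":0},
    {"sx":-0.0784, "sy":0.7744, "aperture":0},
    {"sx":-0.0784, "sy":0.7744, "aperture":0},
    {"sx":-0.0784, "sy":0.7744, "aperture":0},
    {"sx":-0.0784, "sy":0.7744, "aperture":0},
    {"aperture":0},
    {"aperture":0},
  ],
)

```text
clock: 38.78
position: [528.9, -336.7, 275.5]
eef_rot: [-179.8, 0.1, 12.8]
ft_force: [0.3, 0.0, -3.1]
grip_width: 0.432
grip_force: 51.6
```

```bash
python3 -c "
from h import *
go(528.5,-337.4,105)"
```

```text
tool delta [-1.000e-01  1.300e+00  1.705e+02] pos [ 528.9 -336.7  275.5] rot [-1.798e+02  1.000e-01  1.280e+01] t 38.775 w 0.43175335766856054 gf 51.574628949165344
```

In the tool's units: 40 mm is 0.64, 35 mm is 0.56.

>>> nudge_tcp(
  plan=[
    {"sy":0.016, "sz":0.64, "aperture":0},
    {"sz":0.64, "aperture":0},
    {"sz":0.56, "aperture":0},
    {"sz":0.32, "aperture":0},
    {"sz":0.24, "aperture":0},
    {"sz":0.08, "aperture":0},
    {"aperture":0},
    {"aperture":0},
  ],
)

```text
clock: 39.78
position: [530.7, -339.1, 124.7]
eef_rot: [179.9, -0.1, 12.9]
ft_force: [0.4, 1.0, -2.0]
grip_width: 0.426
grip_force: 51.6
```

```bash
python3 -c "
from h import *
go(528.5,-337.4,104.5)
cv2.imwrite('pics/f.png',camera('scene')[60:240,140:340][:,:,::-1].repeat(2,0).repeat(2,1))"
```

```text
tool delta [-1.8 -2.2 20.2] pos [ 530.7 -339.1  124.7] rot [ 1.799e+02 -1.000e-01  1.290e+01] t 39.775 w 0.42557990948576085 gf 51.56239092350006
```

View pics/f.png

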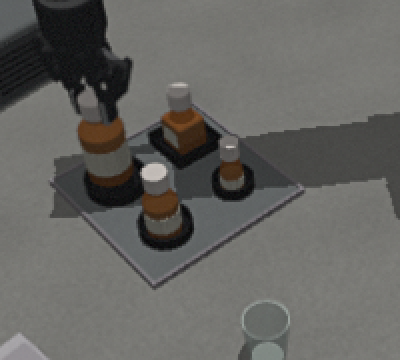

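The large bottle is over its well (112,178), and the other three stand in theirs. I lower it.

In the tool's units: 8 mm is 0.128, 5 mm is 0.08.

>>> nudge_tcp(
  plan=[
    {"sx":-0.016, "sy":-0.024, "sz":0.128, "aperture":0},
    {"sz":0.08, "aperture":0},
    {"sz":0.048, "aperture":0},
    {"sz":0.032, "aperture":0},
    {"aperture":0},
    {"aperture":0},
  ],
)

```text
clock: 40.58
position: [528.9, -337.3, 105.5]
eef_rot: [180.0, -0.0, 12.9]
ft_force: [0.2, 0.4, -3.5]
grip_width: 0.432
grip_force: 51.6
```

>>> nudge_tcp(
  plan=[
    {"sz":0.016, "aperture":0},
    {"aperture":0},
    {"aperture":0},
  ],
)

```text
clock: 40.95
position: [528.9, -337.4, 104.6]
eef_rot: [180.0, -0.0, 12.9]
ft_force: [-0.5, -0.5, -1.0]
grip_width: 0.433
grip_force: 52.0
```

>>> nudge_tcp(
  plan=[
    {"sz":0.016, "aperture":0},
    {"aperture":0},
    {"aperture":0},
  ],
)

```text
clock: 41.32
position: [529.1, -337.4, 104.6]
eef_rot: [180.0, -0.0, 12.9]
ft_force: [-2.5, 1.1, 5.1]
grip_width: 0.424
grip_force: 52.4
```

>>> nudge_tcp(
  plan=[
    {"sz":0.016, "aperture":0},
    {"aperture":0},
    {"aperture":0},
  ],
)

```text
clock: 41.7
position: [529.4, -337.5, 104.6]
eef_rot: [179.9, -0.1, 12.9]
ft_force: [-3.0, 4.0, 9.6]
grip_width: 0.429
grip_force: 52.9
```

In the tool's units: -50 mm is -0.8, -30 mm is -0.48.

>>> nudge_tcp(
  plan=[
    {"sz":-0.032, "aperture":0.43},
    {"aperture":0.48},
    {"aperture":0.55},
    {"aperture":0.7},
    {"aperture":0.7},
    {"sz":-0.16, "aperture":0.7},
    {"sz":-0.48, "aperture":0.7},
    {"sz":-0.8, "aperture":0.7},
    {"sz":-0.8, "aperture":0.7},
    {"aperture":0.7},
    {"aperture":0.7},
  ],
)

```text
clock: 43.08
position: [528.7, -337.2, 244.8]
eef_rot: [180.0, -0.0, 12.9]
ft_force: [0.4, 0.2, -0.0]
grip_width: 0.704
grip_force: 0.0
```

>>> nudge_tcp(
  plan=[
    {"sy":-0.8, "aperture":0.7},
    {"sy":-0.8, "aperture":0.7},
    {"sy":-0.8, "aperture":0.7},
    {"sy":-0.8, "aperture":0.7},
    {"sy":-0.8, "aperture":0.7},
    {"aperture":0.7},
    {"aperture":0.7},
    {"aperture":0.7},
  ],
)

```text
clock: 44.08
position: [473.0, -94.5, 243.8]
eef_rot: [-180.0, 0.1, 12.8]
ft_force: [-0.4, 0.5, 0.1]
grip_width: 0.702
grip_force: 0.0
```

```bash
python3 - <<'E'
from h import *
S,T=camera("scene"),camera("top")
for k,b in dict(large=(418,190),medium=(360,185),small=(355,245),square=(414,250)).items():
    c,s,h=blob(white(T),b);print(k,c.round(0),s[2:],plane("top",hc(h),dict(large=135,medium=110,small=88,square=102)[k]).round(1))
cv2.imwrite("pics/g.png",np.hstack([S[60:300,140:440],T[100:340,250:550]])[:,:,::-1])
E
```

```text
large [369. 244.] [ 18  14 174] [ 426.2 -204.1  135. ]
medium [369. 244.] [ 18  14 174] [ 426.4 -210.8  110. ]
small [369. 244.] [ 18  14 174] [ 426.7 -216.6   88. ]
square [369. 244.] [ 18  14 174] [ 426.5 -212.9  102. ]
```

View pics/g.png

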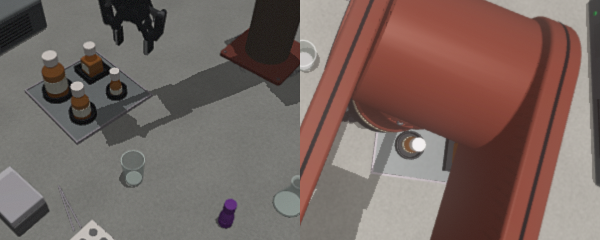

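All four bottles stand upright in their own wells: large (55,80), square (92,62), small (116,85), medium (80,105). The beaker, flask and purple bottle are undisturbed and the arm is clear, so I hand the job in.

```bash
python3 -c "
from station import *
print(finish_job())"
```

```text
the job is handed in; nothing more can be done
None
```

I set all four bottles down gently in their own wells, left the beaker and flask undisturbed, and handed the job in at about 44 s; the station did not report a verdict.

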